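Clear the blood-grouping bench into its racks

ROBOT

A 6-joint arm with a two-finger parallel gripper is mounted at the origin on a cart in front of the work surface, level with it; the furniture and walls round the work are solid. World frame = base frame: x ahead of the robot, y to its left, z up, the work surface at z = 0. Lengths are in m, angles in rad, forces in N, time in s.
With the tool pointing down it reaches from about 0.35 to 0.975 m from the base axis. Payload 4.9 kg.
Tool frame: the origin (TCP) lies at the very end of the fingers, on their centre line; the grasp point (between the pads) lies 19 mm behind it (pinch_z is the distance from the TCP to the grasp point, in m); z points along the fingers, y is the line along which they close (so a half turn about z gives the same grasp; the last joint's range is limited). The gripper opens to 85 mm and grips with 20 to 120 N. Pads are 22 mm wide; open, the fingers measure 114 mm over their backs; the gripper's body (76 mm by 85 mm) begins 54 mm behind the grasp point. The pads swing forward as they close: fully open they stand 13 mm farther back than shut.
Start: joints at [1.209, 0.053, 1.613, -0, 1.476, -0.119], TCP at [0.15, 0.607, 0.231] pointing down, gripper open.
Joint ranges: [-3.01, 3.01], [-1.01, 2.22], [0.06, 2.58], [-1.02, 4.17], [0.09, 2.62], [-3.14, 3.14]. Speed limits (rad/s): [2.57, 2.57, 3.14, 3.14, 3.14, 3.14].

INTERFACE

Orientations are given as a unit quaternion [w, x, y, z].
In Python, from plant import * gives the robot as it stands. The module is installed in compiled form; this text tells all that it offers.
- The arm moves only by the tool play_rows, never from a script. Its arguments are lists of equal length, an entry for each row: "linear": the shift along the world's x, y, z in m, a list of three; "turn": the turn about the world's z in degrees. A call has 1 to 8 rows; each row shifts and turns the commanded pose from where the row before left it; what a row does not reach is not made up. A row lasts 1/8 s, in which the tool goes at most 62.5 mm and 10.7 degrees, less where a joint would pass 70% of its speed; a pose out of reach is approached as far as the arm can. A call is refused whole if a number of a shift passes 0.0625 or a number of a turn 10.7, either way. A call with a gripper value outside its range is refused whole. "hand" is the finger opening in m, from 0 to 0.0854, set as the call begins (left out, the last holds). The fingers move at their own pace and stop on an object; the grip force is fixed at half the most. Time passes only in rows, so rows that do not move let the fingers close. It gives the time, the measured TCP pose, the force, the opening and the grip force at its end, in the units of the state.
- state(): the state, without advancing time (a new reading comes with each control period).
- grab_frame(name): name is "scene" or "side" or "wrist"; returns the picture (400x640x3 uint8, red, green, blue); there is no depth.
- camera_info(name): a dict with "camera_matrix" (3x3 intrinsics, pixels), "origin" and "attitude" of the camera in the world; the wrist camera has in their place "mount" (4x4, takes a point from camera to tool coordinates, whose origin is the TCP and whose axes are the flange's). Camera axes: x right, y down, z forward; pixel columns grow to the right and rows downward; lengths in m; the calibration is good to about 2 mm. A picture is of the moment at which its call begins: read the wrist's pose just before it. camera_info takes no time and is no camera call.
- job_done(): hands the job in; it is judged then, once.
Trained networks look in the newest picture that a camera, given by its name, has taken for a name from the list of things; names that differ only in an ending like _2 or _b are one class to them, and where a whole thing is asked for, a point or a joint stands for the part that bears it (a point fixed in the world has none). Each returns a list of dicts, best first, with "p" (0 to 1); they miss things now and then, are a little off and sometimes report something else, mostly with a low value. They report only what shows in the picture. A call takes as long as a camera call.
- trace(camera, thing): "region" (400x640 bool, what is visible of it) and "location" ([column, row] in pixels, amid what is visible of it).
The state is a dict: "time": time; "joint_pos": joint angles; "joint_vel": joint speeds; "joint_efforts": joint torques, N m; "tool_pos": TCP position; "tool_rot": TCP orientation; "contact_force": force on the tool from outside, world axes, zero at the start; "ft_torque": the same for the moment, N m; "gripper_width": opening from 0.0 (shut) to 1.0 (fully open); "grasp_force": force on a finger pad.
Only numpy, scipy, OpenCV 4.12 (cv2) and the standard library are available. Lean on these libraries where they do the work, as an engineer would, in place of code of your own. Each camera call takes 0.05 s, during which the arm holds its last target. There are 200 camera calls.

TASK

The grouping run is over: clear the station. Pull the gel card out of the incubator slot by its top and stand it in the empty bay of the card rack, put both dropper bottles in the two empty wells of the three-well rack, the small brown reagent bottle in the single-well stand, and lay the marker pen in the shallow tray. Keep the card and the bottles upright all the way.

Things in the scene. Friction and masses are not known exactly. Their poses are not given: they have to be found in the camera images.
- gel_card_center (a point): Upright whitish plastic card, 70 mm wide (y), 52 tall (z), 25 g. Lower 24 mm are 5 mm thick (x); the upper 28 mm are a head 10 mm thick, to be gripped across x. Stands loosely in the incubator's middle slot with its lower 20 mm inside, 32 mm proud of the block; pulls straight up; may lean a few degrees. Point: the card's centre, 26 mm above its lower edge.
- dropper_a_center (a point): White round dropper bottle with red pointed cap, standing on the worktop: 85 mm tall, body 29 mm across up to about 45 mm high, then shoulder and narrow cap, about 30 g. Point: its centre, 42.5 mm above its underside; z up.
- dropper_b_center (a point): Second dropper bottle, same shape and size, with green pointed cap, on the worktop. Point: its centre, 42.5 mm above its underside; z up. Either dropper may go in either empty well.
- bottle_center (a point): Small brown reagent bottle with white cap, round, about 49 mm across and 99 mm tall, cap narrower than the body, standing on the worktop. Point: its centre, 49.5 mm above its underside; z up.
- marker_center (a point): Marker pen with blue cap, lying flat on the worktop: 131 mm long (y), 10 wide (x), 12 high, about 14 g. Point: middle of its length, 6 mm above its underside; z up.
- incubator: Gel-card incubator, fixed: white casing 140 (x) by 100 mm (y) with an aluminium block, top 45 mm above the worktop. Three slots along y, each 74 mm long, 7 wide, 20 deep, at x = -14, 14 and 42 mm; the gel card stands in the middle one (x = 14 mm). Origin: centre of its underside on the worktop; z up.
- card_rack: Grey plastic block for cards, fixed, 104 (x) by 92 mm (y), 24 high. Two V-shaped slots (bays) along y, 85 mm long, 8 wide at the floor, 18 at the top, floor 4 mm above the worktop: at x = -24 mm (empty, nearer the robot) and +24 mm (holds a filed card, fixed). A card stands with its width along y, head above the walls, and may lean on a side. Origin: centre of underside on the worktop; z up.
- dropper_rack: Dropper rack, fixed: white block 160 (x) by 64 mm (y), 24 high, three round wells in a row, 40 mm across, floors 4 mm above the worktop, at y = 0 and x = -52 (empty), 0 (empty) and +52 mm (farthest from the robot, holds a yellow-capped dropper bottle, fixed). Origin: centre of its underside on the worktop; z up.
- bottle_stand: Stand for one bottle, fixed: white block 84 x 84 mm, 24 high, one round well 62 mm across at its centre, floor 4 mm above the worktop. Origin: centre of its underside on the worktop; z up.
- pen_tray: Shallow open grey tray, fixed, 164 (x) by 74 mm (y), 10 high, walls and floor 3 mm thick (inside 158 x 68 mm). The pen lies in it along x. Origin: centre of its underside on the worktop; z up.

How it is judged:
By the outcome, as a careful person would: the job done as asked, in the order asked, and still so for the second after the job is handed in, with the robot touching nothing.
It also fails if it takes over 131 s, if anything falls off the work surface, if the arm or the gripper's body presses on something with over 40 N, if the wrist force passes 120 N, or if a joint passes its speed limit or range.

## Working session

There is one attempt and no reset: what is moved stays moved. The work goes in short steps, Python scripts to look and compute and a tool call to move; the robot and the scene stay as the last step left them, time stands still between calls to the robot, and variables do not carry over. Pictures are saved under pics/ and viewed, at most 14 in all, crops included, and the job is handed in when it is done.

Besides the shell and the picture viewer there is one more tool, called after "Request:" by a JSON object that holds its "api" and its "payload". play_rows: Moves the arm, as the interface text tells. Its arguments: {"type":"object","properties":{"linear":{"type":"array","items":{"type":"array","items":{"type":"number"}}},"turn":{"type":"array","items":{"type":"number"}},"hand":{"type":"number"}},"required":["linear","turn"]}

```bash
mkdir -p pics
cat > h.py <<'E'
from plant import *
import numpy as np, cv2
from scipy.spatial.transform import Rotation as R
def q2R(q): return R.from_quat([q[1],q[2],q[3],q[0]]).as_matrix()
def cam(name,s=None):
    c=camera_info(name); K=np.array(c["camera_matrix"])
    if "mount" in c:
        s=s or state(); M=np.array(c["mount"]); Rt=q2R(s["tool_rot"])
        return K,Rt@M[:3,:3],np.array(s["tool_pos"])+Rt@M[:3,3]
    a=np.array(c["attitude"])
    return K,(a if a.shape==(3,3) else q2R(a)),np.array(c["origin"])
def ray(name,px,s=None):
    K,Rc,o=cam(name,s); d=Rc@np.linalg.solve(K,[px[0],px[1],1]); return o,d
def atz(name,px,z,s=None):
    o,d=ray(name,px,s); return o+d*(z-o[2])/d[2]
def proj(name,P,s=None):
    K,Rc,o=cam(name,s); p=K@(Rc.T@(np.array(P)-o)); return p[:2]/p[2]
def save(name,f):
    im=grab_frame(name); cv2.imwrite("pics/"+f,im[:,:,::-1]); return im
E
python3 - <<'E'
from h import *
np.set_printoptions(precision=4,suppress=True)
s=state();print(s)
for n in("scene","side","wrist"):print(n,camera_info(n))
a=save("scene","s0.png");b=save("side","d0.png");
T=["gel_card_center","dropper_a_center","bottle_center","marker_center","incubator","card_rack","dropper_rack","bottle_stand","pen_tray"]
for c in("scene","side"):
  for t in T:
    print(c,t,[(round(r["p"],2),np.round(r["location"],1),int(r["region"].sum())) for r in trace(c,t)][:4])
E
```

```text
{'time': 0.0, 'joint_pos': array([ 1.209 ,  0.0534,  1.6143, -0.    ,  1.476 , -0.119 ]), 'joint_vel': array([-0.0007, -0.001 ,  0.0011,  0.002 ,  0.0014, -0.0001]), 'joint_efforts': array([  0.0026, -39.3673, -37.0187,   0.0001,   0.0068,   0.    ]), 'tool_pos': array([0.1501, 0.6061, 0.2301]), 'tool_rot': array([-0.0002,  0.1211,  0.9926, -0.001 ]), 'contact_force': array([-0.2862,  0.1485, -0.1882]), 'ft_torque': array([-0.0065, -0.0218, -0.0533]), 'grasp_force': 0.0, 'gripper_width': 0.9955460623548102}
scene {'camera_matrix': array([[408.3311,   0.    , 319.8635],
       [  0.    , 408.3311, 200.7282],
       [  0.    ,   0.    ,   1.    ]]), 'origin': array([-0.1462, -0.5915,  0.5458]), 'attitude': array([-0.4574,  0.7716, -0.3845,  0.218 ])}
side {'camera_matrix': array([[474.2481,   0.    , 318.7256],
       [  0.    , 474.2481, 208.9823],
       [  0.    ,   0.    ,   1.    ]]), 'origin': array([0.4625, 1.0397, 0.5038]), 'attitude': array([ 0.02  , -0.0116,  0.8255, -0.5639])}
wrist {'camera_matrix': array([[342.299 ,   0.    , 316.1694],
       [  0.    , 342.299 , 195.826 
[... 607 characters left out ...]
0)]
scene dropper_rack [(0.85, array([304.5, 186.7]), 995), (0.27, array([292.4, 227.5]), 75)]
scene bottle_stand [(0.94, array([353.9, 204.6]), 820)]
scene pen_tray [(0.73, array([443. , 271.1]), 2064)]
side gel_card_center [(0.79, array([272.7, 275.9]), 316)]
side dropper_a_center [(0.65, array([364.9, 289.3]), 552)]
side bottle_center [(0.79, array([339. , 255.1]), 900)]
side marker_center [(0.4, array([342.1, 256.5]), 993), (0.15, array([266. , 228.5]), 715)]
side incubator [(0.77, array([280.9, 298.4]), 2792)]
side card_rack [(0.95, array([283.3, 208.2]), 747)]
side dropper_rack [(0.92, array([255.9, 258.2]), 1563)]
side bottle_stand []
side pen_tray [(0.69, array([312.4, 189.4]), 568)]
```

Run:
```python
import cv2,numpy as np
a=cv2.imread("pics/s0.png")[130:320,160:520];b=cv2.imread("pics/d0.png")[150:370,180:460]
cv2.imwrite("pics/s0c.png",cv2.resize(a,None,fx=2.2,fy=2.2,interpolation=3))
cv2.imwrite("pics/d0c.png",cv2.resize(b,None,fx=2.6,fy=2.6,interpolation=3))
```

```text
(no output)
```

View pics/s0c.png

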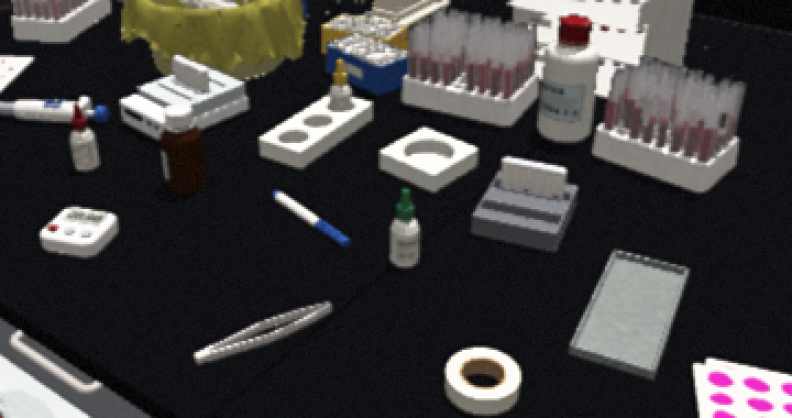

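View pics/d0c.png

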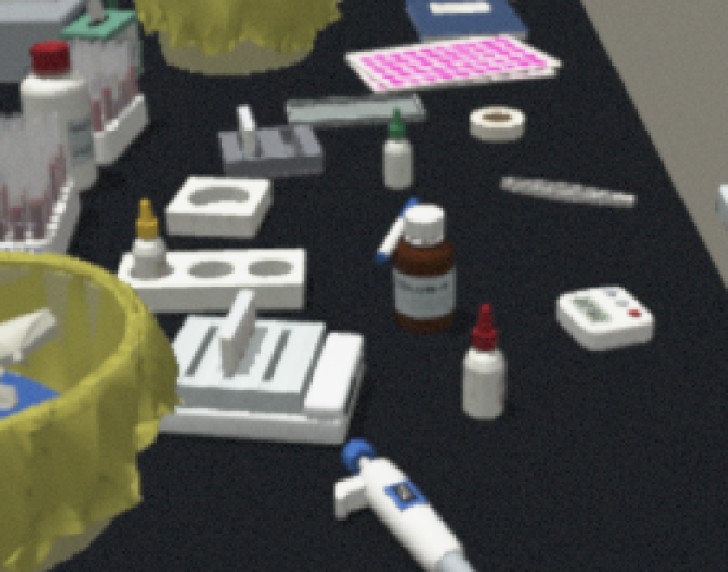

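```bash
cat > m.py <<'E'
from h import *
np.set_printoptions(precision=4,suppress=True)
A=lambda p,z:atz("scene",(p[0]/2.2+160,p[1]/2.2+130),z)
B=lambda p,z:atz("side",(p[0]/2.6+180,p[1]/2.6+150),z)
for n,a,b,z in [("red tip",(79,108),(485,308),.085),("red base",(88,164),(484,409),0),("brown top",(178,112),(427,212),.099),("brown base",(184,182),(425,318),0),
("green tip",(405,190),(396,111),.085),("green base",(405,260),(398,181),0),("mk1",(275,193),(415,203),.006),("mk1s",(275,193),(380,260),.006),("mk2",(347,242),(380,260),.006),
("well-52",(294,136),(271,267),.024),("well0",(319,121),(211,269),.024),("ytip",(341,61),(148,202),.089),("stand",(430,150),(219,197),.024),
("crA",(503,158),(246,107),.056),("crB",(566,170),(250,122),.056),("slotA",(483,203),None,.024),("slotB",(560,214),None,.024),
("t1",(615,252),(288,100),.01),("t2",(690,265),(290,123),.01),("t3",(655,376),(425,118),.01),("t4",(572,350),(418,97),.01),
("cardA",(177,58),(230,345),.077),("cardB",(210,70),(246,293),.077),("slot3?",None,(204,353),.045)]:
    print(n,A(a,z) if a else None,B(b,z) if b else None)
E
python3 m.py
```

```text
red tip [0.4082 0.2486 0.085 ] [0.4154 0.2672 0.085 ]
red base [0.4168 0.264  0.    ] [0.4146 0.2643 0.    ]
brown top [0.4508 0.123  0.099 ] [0.4551 0.1326 0.099 ]
brown base [0.457 0.135 0.   ] [0.4568 0.1281 0.    ]
green tip [ 0.4813 -0.1665  0.085 ] [ 0.4844 -0.1523  0.085 ]
green base [ 0.4827 -0.167   0.    ] [ 0.4834 -0.17    0.    ]
mk1 [0.4952 0.0234 0.006 ] [ 0.4653 -0.098   0.006 ]
mk1s [0.4952 0.0234 0.006 ] [0.497  0.0311 0.006 ]
mk2 [ 0.4661 -0.1042  0.006 ] [0.497  0.0311 0.006 ]
well-52 [0.5895 0.0746 0.024 ] [0.5901 0.0814 0.024 ]
well0 [0.6396 0.0755 0.024 ] [0.642  0.0853 0.024 ]
ytip [0.6907 0.0779 0.089 ] [0.6911 0.0887 0.089 ]
stand [ 0.6583 -0.082   0.024 ] [ 0.6586 -0.0724  0.024 ]
crA [ 0.641  -0.1888  0.056 ] [ 0.6531 -0.2508  0.056 ]
crB [ 0.6575 -0.2567  0.056 ] [ 0.6424 -0.2015  0.056 ]
slotA [ 0.5918 -0.1941  0.024 ] None
slotB [ 0.6209 -0.271   0.024 ] None
t1 [ 0.6093 -0.3393  0.01  ] [ 0.6234 -0.4091  0.01  ]
t2 [ 0.6322 -0.4081  0.01  ] [ 0.6129 -0.3249  0.01  ]
t3 [ 0.4589 -0.4393  0.01  ] [ 0.4536 -0.3402  0.01  ]
t4 [ 0.4472 -0.369   0.01  ] [ 0.4617 -0.4179  0.01  ]
cardA [0.5926 0.2813 0.077 ] [0.5912 0.306  0.077 ]
cardB [0.5901 0.2162 0.077 ] [0.5899 0.2301 0.077 ]
slot3? None [0.6182 0.2626 0.045 ]
```

Request:
{"api": "play_rows", "payload": {"linear": [[0.047,-0.038,0],[0.047,-0.038,0],[0.047,-0.038,0],[0.047,-0.038,0],[0.047,-0.038,0],[0.047,-0.038,0],[0.047,-0.038,0],[0.047,-0.038,0]], "turn": [-9.5,-9.5,-9.5,-9.5,-9.5,-9.5,-9.5,-9.5]}}

```text
time: 2.0
tool_pos: [0.5276, 0.3012, 0.2316]
tool_rot: [0.0, 0.709, 0.706, 0.0]
contact_force: [-0.2, 0.6, 0.4]
gripper_width: 0.998
grasp_force: 0.0
```

Request:
{"api": "play_rows", "payload": {"linear": [[0.033,-0.024,0],[0.033,-0.023,0],[0,0,0]], "turn": [0,0,0], "hand": 0.04}}

```text
time: 2.38
tool_pos: [0.5939, 0.2538, 0.231]
tool_rot: [0.0, 0.708, 0.706, -0.0]
contact_force: [-0.7, 0.1, 0.4]
gripper_width: 0.468
grasp_force: 0.0
```

```bash
cat >> h.py <<'E'
def look(f,things,z,cam_="wrist"):
    s=state(); im=save(cam_,f) if f else grab_frame(cam_)
    print("t",round(s["time"],2),"tcp",np.round(s["tool_pos"],4),"yaw_y",np.round(np.degrees(np.arctan2(*(q2R(s["tool_rot"])[:2,1][::-1]))),1),"w",round(s["gripper_width"],3),"j",np.round(s["joint_pos"],2))
    for t,zz in zip(things,z):
        for r in trace(cam_,t)[:3]:
            cs=cv2.boxPoints(cv2.minAreaRect(np.argwhere(r["region"])[:,::-1].astype(np.float32)))
            c=cs.mean(0); print(t,round(r["p"],2),np.round(r["location"]),"loc@z",np.round(atz(cam_,r["location"],zz,s)[:2],4),"rectc",np.round(atz(cam_,c,zz,s)[:2],4),"corners",[list(np.round(atz(cam_,q,zz,s)[:2],3)) for q in cs])
    return im
E
python3 - <<'E'
from h import *
look("w1.png",["gel_card_center","dropper_rack","incubator"],[.077,.024,.045])
E
```

```text
t 2.38 tcp [0.5939 0.2538 0.231 ] yaw_y -0.1 w 0.468 j [ 0.29  0.1   1.56 -0.    1.48  0.29]
gel_card_center 0.58 [314. 170.] loc@z [0.5922 0.2607] rectc [0.5932 0.2613] corners [[np.float64(0.584), np.float64(0.225)], [np.float64(0.592), np.float64(0.296)], [np.float64(0.602), np.float64(0.295)], [np.float64(0.594), np.float64(0.224)]]
dropper_rack 0.71 [327. 305.] loc@z [0.6062 0.0867] rectc [0.6438 0.0882] corners [[np.float64(0.562), np.float64(0.122)], [np.float64(0.719), np.float64(0.131)], [np.float64(0.73), np.float64(0.053)], [np.float64(0.564), np.float64(0.043)]]
incubator 0.7 [140. 156.] loc@z [0.4234 0.2674] rectc [0.4193 0.2639] corners [[np.float64(0.387), np.float64(0.269)], [np.float64(0.447), np.float64(0.286)], [np.float64(0.452), np.float64(0.259)], [np.float64(0.391), np.float64(0.241)]]
incubator 0.61 [295. 158.] loc@z [0.574  0.2652] rectc [0.5775 0.2638] corners [[np.float64(0.5), np.float64(0.221)], [np.float64(0.518), np.float64(0.318)], [np.float64(0.65), np.float64(0.304)], [np.float64(0.643), np.float64(0.204)]]
```

View pics/w1.png

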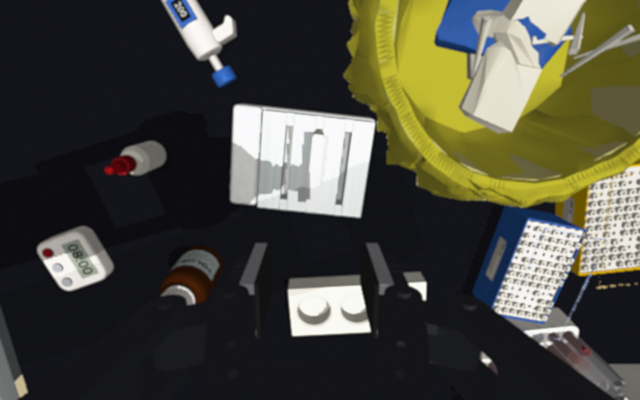

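Run:
```python
from h import *
for px in [(350,80),(370,125),(390,165),(425,190)]:
  for z in (.06,.1,.14,.18):
    P=atz("wrist",px,z); q=proj("side",P); q2=proj("scene",P); print(px,z,P[:2].round(3),((q-[180,150])*2.6).round(),((q2-[160,130])*2.2).round())
```

```text
(350, 80) 0.06 [0.621 0.34 ] [180. 393.] [165.  53.]
(350, 80) 0.1 [0.617 0.338] [182. 339.] [160.  28.]
(350, 80) 0.14 [0.613 0.337] [183. 284.] [155.   1.]
(350, 80) 0.18 [0.61  0.336] [185. 226.] [150. -27.]
(370, 125) 0.06 [0.64  0.301] [163. 363.] [194.  55.]
(370, 125) 0.1 [0.634 0.305] [166. 314.] [186.  29.]
(370, 125) 0.14 [0.628 0.309] [169. 264.] [177.   2.]
(370, 125) 0.18 [0.621 0.312] [173. 211.] [169. -26.]
(390, 165) 0.06 [0.66  0.265] [144. 336.] [223.  56.]
(390, 165) 0.1 [0.652 0.273] [149. 292.] [211.  30.]
(390, 165) 0.14 [0.643 0.281] [155. 246.] [200.   3.]
(390, 165) 0.18 [0.634 0.29 ] [161. 197.] [187. -25.]
(425, 190) 0.06 [0.695 0.241] [104. 320.] [252.  52.]
(425, 190) 0.1 [0.682 0.252] [113. 279.] [238.  27.]
(425, 190) 0.14 [0.669 0.263] [123. 235.] [223.   0.]
(425, 190) 0.18 [0.656 0.275] [133. 189.] [207. -28.]
```

Request:
{"api": "play_rows", "payload": {"linear": [[-0.001,0.007,-0.04],[0,0,-0.05],[0,0,-0.045],[0,0,-0.03],[0,0,-0.014],[0,0,0]], "turn": [-6.4,0,0,0,0,0]}}

```text
time: 3.32
tool_pos: [0.5904, 0.2631, 0.0519]
tool_rot: [-0.0, 0.745, 0.667, -0.001]
contact_force: [0.5, 0.2, -0.1]
gripper_width: 0.465
grasp_force: 0.0
```

Request:
{"api": "play_rows", "payload": {"linear": [[0,0,0],[0,0,0],[0,0,0],[0,0,0]], "turn": [0,0,0,0], "hand": 0}}

```text
time: 3.82
tool_pos: [0.5927, 0.2632, 0.0546]
tool_rot: [0.001, 0.745, 0.667, 0.002]
contact_force: [-0.2, 0.8, 7.1]
gripper_width: 0.1
grasp_force: 60.3
```

Request:
{"api": "play_rows", "payload": {"linear": [[0,0,0.01],[0,0,0.015],[0,0,0.03],[0,0,0.04],[0,0,0.04],[0,0,0]], "turn": [0,0,0,0,0,0]}}

```text
time: 4.58
tool_pos: [0.5932, 0.2635, 0.1931]
tool_rot: [0.001, 0.745, 0.667, 0.004]
contact_force: [0.6, 0.7, 0.6]
gripper_width: 0.101
grasp_force: 59.6
```

Run:
```python
from h import *
im=look("w2.png",["gel_card_center","dropper_rack"],[.15,.024])
a=save("scene","s2.png");b=save("side","d2.png")
def crop(im,n,P,h,f):
    c=proj(n,P).astype(int); return cv2.resize(im[c[1]-h:c[1]+h,c[0]-h:c[0]+h],(f,f),interpolation=2)
P=state()["tool_pos"]
cv2.imwrite("pics/c2.png",np.hstack([crop(a,"scene",P,40,400),crop(b,"side",P,40,400)])[:,:,::-1])
```

```text
t 4.58 tcp [0.5932 0.2635 0.1931] yaw_y -6.3 w 0.101 j [0.3  0.13 1.6  0.   1.41 0.41]
gel_card_center 0.85 [317. 272.] loc@z [0.5907 0.2328] rectc [0.5905 0.2316] corners [[np.float64(0.589), np.float64(0.289)], [np.float64(0.604), np.float64(0.288)], [np.float64(0.592), np.float64(0.163)], [np.float64(0.574), np.float64(0.165)]]
dropper_rack 0.57 [433. 300.] loc@z [0.702  0.1152] rectc [0.6553 0.0895] corners [[np.float64(0.595), np.float64(0.145)], [np.float64(0.72), np.float64(0.13)], [np.float64(0.721), np.float64(0.03)], [np.float64(0.585), np.float64(0.045)]]
```

View pics/c2.png

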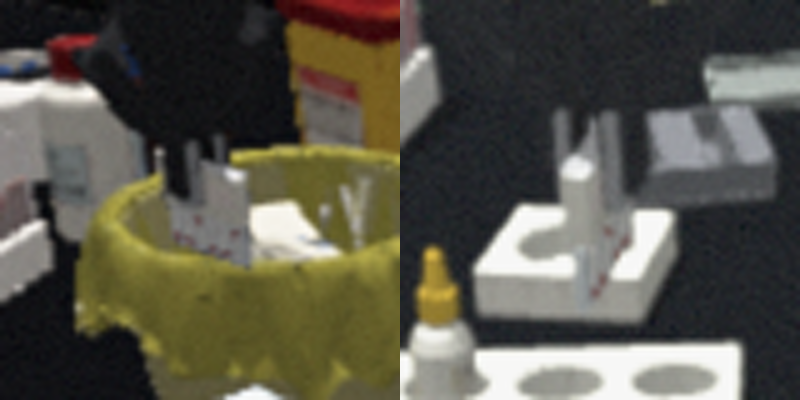

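Request:
{"api": "play_rows", "payload": {"linear": [[0.002,-0.06,0],[0.002,-0.061,0],[0.002,-0.061,0],[0.002,-0.061,0],[0.001,-0.061,0],[0.001,-0.061,0],[0.001,-0.061,0],[0.001,-0.061,0]], "turn": [2.5,2.5,2.5,2.5,2.5,2.5,2.5,2]}}

```text
time: 5.82
tool_pos: [0.6022, -0.2259, 0.1855]
tool_rot: [-0.002, 0.621, 0.784, -0.0]
contact_force: [1.5, -0.2, 0.0]
gripper_width: 0.099
grasp_force: 59.6
```

Request:
{"api": "play_rows", "payload": {"linear": [[0,-0.056,0],[0,0,0]], "turn": [0,0]}}

```text
time: 6.08
tool_pos: [0.6019, -0.2836, 0.1852]
tool_rot: [-0.001, 0.623, 0.782, -0.0]
contact_force: [0.2, 0.8, -1.2]
gripper_width: 0.1
grasp_force: 59.6
```

Run:
```python
from h import *
im=look("w3.png",["card_rack","pen_tray","bottle_stand","gel_card_center"],[.024,.01,.024,.17])
```

```text
t 6.08 tcp [ 0.6019 -0.2836  0.1852] yaw_y 12.9 w 0.1 j [-0.55  0.18  1.55 -0.    1.41 -0.78]
card_rack 0.75 [359. 117.] loc@z [ 0.6261 -0.2243] rectc [ 0.6263 -0.2263] corners [[np.float64(0.565), np.float64(-0.196)], [np.float64(0.664), np.float64(-0.172)], [np.float64(0.693), np.float64(-0.259)], [np.float64(0.585), np.float64(-0.285)]]
pen_tray 0.62 [218. 250.] loc@z [ 0.5225 -0.3843] rectc [ 0.531  -0.3838] corners [[np.float64(0.457), np.float64(-0.438)], [np.float64(0.454), np.float64(-0.358)], [np.float64(0.6), np.float64(-0.333)], [np.float64(0.614), np.float64(-0.411)]]
pen_tray 0.22 [359. 118.] loc@z [ 0.6278 -0.2251] rectc [ 0.6283 -0.2267] corners [[np.float64(0.564), np.float64(-0.196)], [np.float64(0.668), np.float64(-0.171)], [np.float64(0.698), np.float64(-0.261)], [np.float64(0.585), np.float64(-0.288)]]
bottle_stand 0.58 [458.   5.] loc@z [ 0.6796 -0.1231] rectc [ 0.6727 -0.1277] corners [[np.float64(0.645), np.float64(-0.127)], [np.float64(0.696), np.float64(-0.115)], [np.float64(0.701), np.float64(-0.128)], [np.float64(0.649), np.float64(-0.14)]]
gel_card_center 0.92 [317. 273.] loc@z [ 0.6059 -0.2989] rectc [ 0.6056 -0.2992] corners [[np.float64(0.588), np.float64(-0.253)], [np.float64(0.601), np.float64(-0.25)], [np.float64(0.626), np.float64(-0.354)], [np.float64(0.611), np.float64(-0.358)]]
```

View pics/w3.png

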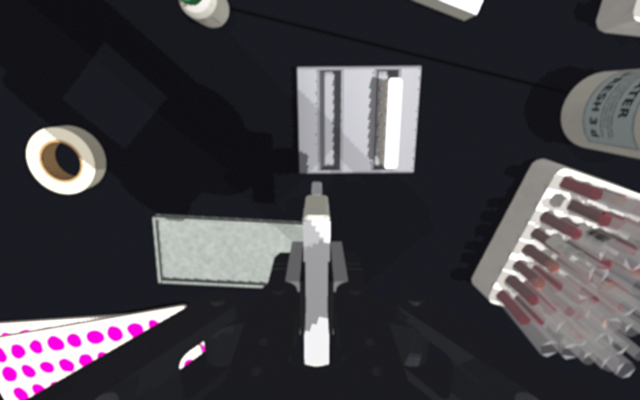

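Run:
```python
from h import *
c=[atz("wrist",p,.024)[:2] for p in [(297,67),(421,67),(416,173),(298,173)]]
print(np.round(c,4)); m=np.mean(c,0); e=(c[1]+c[2]-c[0]-c[3])/2; print(m,np.degrees(np.arctan2(e[1],e[0])),np.linalg.norm(e)); y=(c[0]+c[1]-c[2]-c[3])/2; print(np.degrees(np.arctan2(-y[0],y[1])),np.linalg.norm(y))
print("bay",m-.024*e/np.linalg.norm(e),[atz("wrist",p,.004)[:2].round(4) for p in[(330,72),(331,168),(331,120)]])
s=state(); print("grasped card mid: tool axis; card ends", [atz("wrist",p,.14+.06)[:2] for p in [(317,198),(317,363)]])
print(s["tool_pos"])
```

```text
[[ 0.566  -0.1916]
 [ 0.6668 -0.1678]
 [ 0.691  -0.2552]
 [ 0.5864 -0.28  ]]
[ 0.62754723 -0.22363361] 13.314983896134695 0.10554845800937682
14.235330863769128 0.09065470659179298
bay [ 0.60419238 -0.22916091] [array([ 0.5943, -0.1879]), array([ 0.6163, -0.2725]), array([ 0.6053, -0.2284])]
grasped card mid: tool axis; card ends [array([ 0.59586786, -0.24622733]), array([ 0.61426097, -0.3237235 ])]
[ 0.60316385 -0.27873779  0.18659007]
```

Request:
{"api": "play_rows", "payload": {"linear": [[0.001,0.026,0],[0,0.027,-0.02],[0,0,-0.04],[0,0,-0.04],[0,0,-0.02],[0,0,0]], "turn": [0.7,0,0,0,0,0]}}

```text
time: 7.08
tool_pos: [0.6033, -0.2256, 0.0657]
tool_rot: [-0.002, 0.616, 0.788, -0.0]
contact_force: [-0.5, 0.3, 0.4]
gripper_width: 0.105
grasp_force: 59.6
```

Run:
```python
from h import *
a=save("scene","s3.png");b=save("side","d3.png");s=state()
print(s["tool_pos"],s["contact_force"])
def crop(im,n,P,h,f):
    c=proj(n,P).astype(int); return cv2.resize(im[c[1]-h:c[1]+h,c[0]-h:c[0]+h],(f,f),interpolation=2)
cv2.imwrite("pics/c3.png",np.hstack([crop(a,"scene",[.604,-.226,.04],35,400),crop(b,"side",[.604,-.226,.04],30,400)])[:,:,::-1])
```

```text
[ 0.60532518 -0.22727576  0.0689894 ] [-0.02455029 -0.32739977  0.22702139]
```

View pics/c3.png

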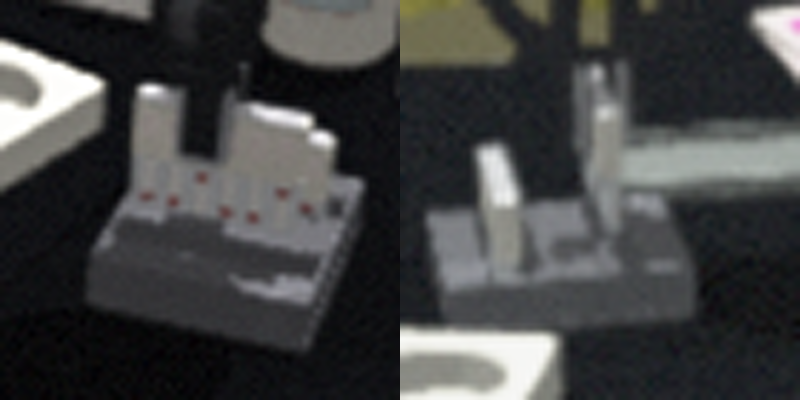

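Request:
{"api": "play_rows", "payload": {"linear": [[0,0,-0.012],[0,0,-0.01],[0,0,-0.006],[0,0,-0.003],[0,0,0]], "turn": [0,0,0,0,0]}}

```text
time: 7.8
tool_pos: [0.6029, -0.2275, 0.0355]
tool_rot: [-0.001, 0.617, 0.787, -0.001]
contact_force: [-4.9, -1.2, -0.3]
gripper_width: 0.102
grasp_force: 59.7
```

Request:
{"api": "play_rows", "payload": {"linear": [[-0.002,0,0],[-0.001,0,-0.002],[0,0,0]], "turn": [0,0,0]}}

```text
time: 8.18
tool_pos: [0.6018, -0.2272, 0.0345]
tool_rot: [0.001, 0.616, 0.787, 0.0]
contact_force: [1.1, 0.4, 0.6]
gripper_width: 0.1
grasp_force: 59.6
```

Request:
{"api": "play_rows", "payload": {"linear": [[0,0,0],[0,0,0],[0,0,0]], "turn": [0,0,0], "hand": 0.03}}

```text
time: 8.55
tool_pos: [0.6014, -0.2274, 0.0344]
tool_rot: [0.0, 0.616, 0.787, 0.0]
contact_force: [1.2, 0.5, -0.1]
gripper_width: 0.348
grasp_force: 0.0
```

Request:
{"api": "play_rows", "payload": {"linear": [[0,0,0.02],[0,0,0.04],[0,0,0.06],[0,0,0.06],[0,0,0]], "turn": [0,0,0,0,0]}}

```text
time: 9.18
tool_pos: [0.6049, -0.2291, 0.2246]
tool_rot: [0.008, 0.616, 0.787, 0.001]
contact_force: [-0.7, -0.4, -0.4]
gripper_width: 0.351
grasp_force: 0.0
```

Run:
```python
from h import *
im=look("w4.png",["dropper_b_center","marker_center"],[.03,.006])
a=grab_frame("scene");b=grab_frame("side")
def crop(im,n,P,h,f):
    c=proj(n,P).astype(int); return cv2.resize(im[c[1]-h:c[1]+h,c[0]-h:c[0]+h],(f,f),interpolation=2)
cv2.imwrite("pics/c4.png",np.hstack([crop(a,"scene",[.604,-.226,.03],35,400),crop(b,"side",[.604,-.226,.03],30,400)])[:,:,::-1])
for n in("scene","side"):
  trs=trace(n,"dropper_b_center")
  for r in trs[:3]: print(n,r["p"],r["location"],atz(n,r["location"],.04))
```

```text
t 9.18 tcp [ 0.6049 -0.2291  0.2246] yaw_y 13.9 w 0.351 j [-0.48  0.1   1.58  0.    1.45 -0.72]
dropper_b_center 0.93 [202.  69.] loc@z [ 0.4838 -0.1649] rectc [ 0.4839 -0.1653] corners [[np.float64(0.458), np.float64(-0.168)], [np.float64(0.48), np.float64(-0.141)], [np.float64(0.51), np.float64(-0.162)], [np.float64(0.488), np.float64(-0.19)]]
dropper_b_center 0.16 [205. 269.] loc@z [ 0.5167 -0.3695] rectc [ 0.5404 -0.369 ] corners [[np.float64(0.466), np.float64(-0.42)], [np.float64(0.462), np.float64(-0.346)], [np.float64(0.612), np.float64(-0.32)], [np.float64(0.625), np.float64(-0.393)]]
scene 0.71 [339.4, 237.0] [ 0.46481914 -0.16614527  0.04      ]
side 0.8 [331.4, 209.3] [ 0.48718927 -0.14599566  0.04      ]
```

View pics/c4.png

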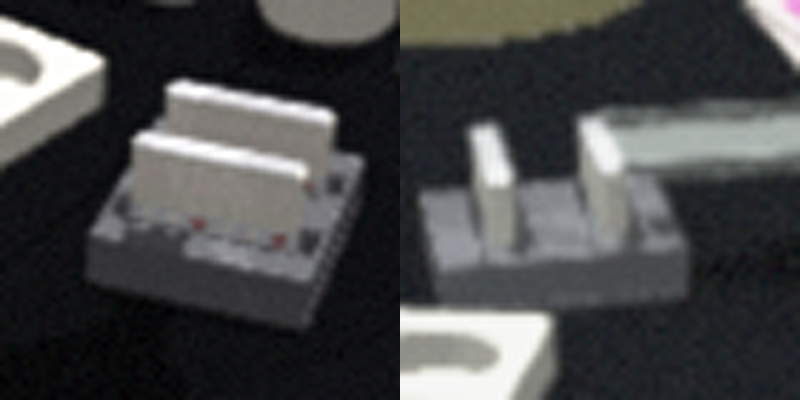

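Request:
{"api": "play_rows", "payload": {"linear": [[-0.017,0.009,0],[-0.017,0.009,0],[-0.017,0.009,0],[-0.017,0.009,0],[-0.017,0.009,-0.01],[-0.017,0.009,-0.02],[-0.017,0.007,-0.02],[0,0,0]], "turn": [10.6,10.6,10.6,10.6,10.6,10.6,10.6,2], "hand": 0.06}}

```text
time: 10.52
tool_pos: [0.48, -0.1652, 0.1613]
tool_rot: [-0.003, -0.001, 1.0, 0.001]
contact_force: [-0.1, -1.1, -0.1]
gripper_width: 0.701
grasp_force: 0.0
```

Run:
```python
from h import *
im=look("w5.png",["dropper_b_center","marker_center"],[.03,.006])
```

```text
t 10.53 tcp [ 0.48   -0.1652  0.1613] yaw_y 90.1 w 0.701 j [-0.48 -0.17  1.95  0.    1.37 -2.05]
dropper_b_center 0.89 [318. 189.] loc@z [ 0.4826 -0.1644] rectc [ 0.4839 -0.1661] corners [[np.float64(0.463), np.float64(-0.18)], [np.float64(0.463), np.float64(-0.152)], [np.float64(0.505), np.float64(-0.151)], [np.float64(0.505), np.float64(-0.181)]]
marker_center 0.79 [454. 179.] loc@z [ 0.4801 -0.0422] rectc [ 0.4803 -0.0411] corners [[np.float64(0.47), np.float64(-0.106)], [np.float64(0.46), np.float64(-0.104)], [np.float64(0.49), np.float64(0.025)], [np.float64(0.502), np.float64(0.025)]]
```

View pics/w5.png

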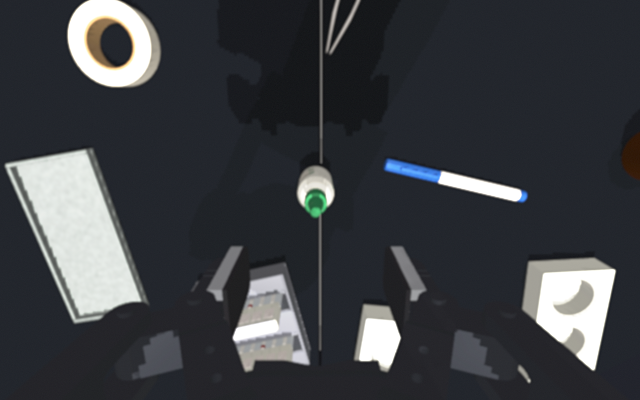

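Run:
```python
from h import *
print(atz("wrist",(316,213),.085),atz("wrist",(316,190),.04),atz("wrist",(316,166),.0))
print("marker",atz("wrist",(386,165),.008),atz("wrist",(526,196),.008),"tray",[atz("wrist",p,.01)[:2].round(3) for p in[(8,165),(91,149),(148,304),(76,321)]])
print("wells",[atz("wrist",p,.024)[:2].round(3) for p in [(573,294),(568,345)]])
```

```text
[ 0.48913479 -0.1676681   0.085     ] [ 0.4855482  -0.16773188  0.04      ] [ 0.47420179 -0.16778629  0.        ]
marker [ 0.47159489 -0.10555762  0.008     ] [0.50038408 0.02394237 0.008     ] tray [array([ 0.471, -0.44 ]), array([ 0.457, -0.364]), array([ 0.613, -0.337]), array([ 0.633, -0.413])]
wells [array([0.592, 0.075]), array([0.651, 0.083])]
```

Request:
{"api": "play_rows", "payload": {"linear": [[0.005,-0.002,-0.04],[0,0,-0.04],[0,0,-0.03],[0,0,-0.02],[0,0,-0.009],[0,0,0]], "turn": [0,0,0,0,0,0]}}

```text
time: 11.42
tool_pos: [0.4878, -0.1686, 0.0256]
tool_rot: [0.0, -0.0, 1.0, -0.0]
contact_force: [-0.1, -0.4, -0.6]
gripper_width: 0.701
grasp_force: 0.0
```

Request:
{"api": "play_rows", "payload": {"linear": [[0,0,0],[0,0,0],[0,0,0],[0,0,0]], "turn": [0,0,0,0], "hand": 0}}

```text
time: 11.92
tool_pos: [0.4883, -0.1689, 0.0268]
tool_rot: [0.001, -0.001, 1.0, -0.001]
contact_force: [-0.6, 0.3, 5.6]
gripper_width: 0.307
grasp_force: 59.0
```

Request:
{"api": "play_rows", "payload": {"linear": [[0,0,0.02],[0,0,0.05],[0,0,0.06],[0.02,0.03,0.03],[0.036,0.048,0],[0.036,0.048,0],[0.036,0.048,0],[0.036,0.048,0]], "turn": [0,0,0,0,0,0,0,0]}}

```text
time: 12.92
tool_pos: [0.652, 0.0553, 0.185]
tool_rot: [-0.0, -0.001, 1.0, -0.0]
contact_force: [0.3, -0.5, 0.2]
gripper_width: 0.305
grasp_force: 59.1
```

Request:
{"api": "play_rows", "payload": {"linear": [[0.018,0.027,0],[0,0,0],[0,0,0]], "turn": [0,0,0]}}

```text
time: 13.3
tool_pos: [0.6687, 0.0802, 0.1848]
tool_rot: [-0.001, -0.001, 1.0, -0.0]
contact_force: [0.6, 0.4, 0.7]
gripper_width: 0.305
grasp_force: 59.1
```

Run:
```python
from h import *
im=look("w6.png",["dropper_rack","bottle_stand","incubator"],[.024,.024,.045])
```

```text
t 13.3 tcp [0.6687 0.0802 0.1848] yaw_y 90.1 w 0.305 j [ 0.01  0.2   1.54 -0.    1.41 -1.56]
dropper_rack 0.74 [315. 128.] loc@z [0.6252 0.0779] rectc [0.6357 0.0783] corners [[np.float64(0.563), np.float64(0.044)], [np.float64(0.561), np.float64(0.107)], [np.float64(0.72), np.float64(0.118)], [np.float64(0.723), np.float64(0.045)]]
bottle_stand 0.86 [145. 163.] loc@z [ 0.6563 -0.0748] rectc [ 0.6557 -0.0772] corners [[np.float64(0.703), np.float64(-0.135)], [np.float64(0.611), np.float64(-0.116)], [np.float64(0.613), np.float64(-0.024)], [np.float64(0.704), np.float64(-0.035)]]
incubator 0.68 [535.  77.] loc@z [0.5833 0.2496] rectc [0.5809 0.2518] corners [[np.float64(0.638), np.float64(0.187)], [np.float64(0.51), np.float64(0.201)], [np.float64(0.53), np.float64(0.309)], [np.float64(0.664), np.float64(0.312)]]
```

View pics/w6.png

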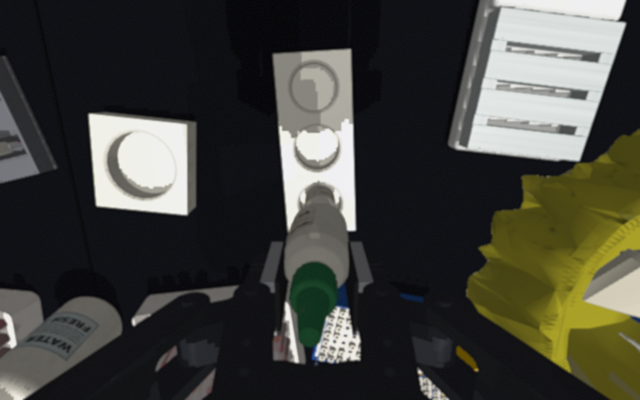

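Run:
```python
from h import *
for n,p in [("w-52",(313.5,86)),("w0",(317.5,147)),("stand",(142,164)),("c",(274,53)),("c",(351,49)),("c",(356,230)),("c",(287,234)),("s",(89,113)),("s",(196,121)),("s",(194,214)),("s",(96,207))]:
  print(n,p,atz("wrist",p,.024)[:2].round(4))
```

```text
w-52 (313.5, 86) [0.5902 0.0765]
w0 (317.5, 147) [0.6418 0.0799]
stand (142, 164) [ 0.6573 -0.0782]
c (274, 53) [0.5644 0.044 ]
c (351, 49) [0.5613 0.1073]
c (356, 230) [0.7212 0.1169]
c (287, 234) [0.7254 0.0508]
s (89, 113) [ 0.6125 -0.1174]
s (196, 121) [ 0.6192 -0.0257]
s (194, 214) [ 0.7051 -0.0363]
s (96, 207) [ 0.6982 -0.1273]
```

Request:
{"api": "play_rows", "payload": {"linear": [[-0.025,0,0],[0,0,-0.05],[0,0,-0.05],[0,0,-0.025],[0,0,0],[0,0,0]], "turn": [0,0,0,0,0,0]}}

```text
time: 14.25
tool_pos: [0.6453, 0.0803, 0.0621]
tool_rot: [0.001, -0.0, 1.0, 0.0]
contact_force: [0.3, -0.4, 0.1]
gripper_width: 0.308
grasp_force: 59.1
```

```bash
cat >> h.py <<'E'
def pair(f,P,h1=35,h2=35):
    a=grab_frame("scene");b=grab_frame("side");s=state();print(s["tool_pos"],s["contact_force"])
    def crop(im,n,h):
        c=proj(n,P).astype(int); return cv2.resize(im[c[1]-h:c[1]+h,c[0]-h:c[0]+h],(400,400),interpolation=2)
    cv2.imwrite("pics/"+f,np.hstack([crop(a,"scene",h1),crop(b,"side",h2)])[:,:,::-1])
E
python3 - <<'E'
from h import *
pair("c7.png",[.642,.08,.05])
E
```

```text
[0.64590028 0.08046134 0.06291565] [ 0.45032877 -0.2728644  -0.42209463]
```

View pics/c7.png

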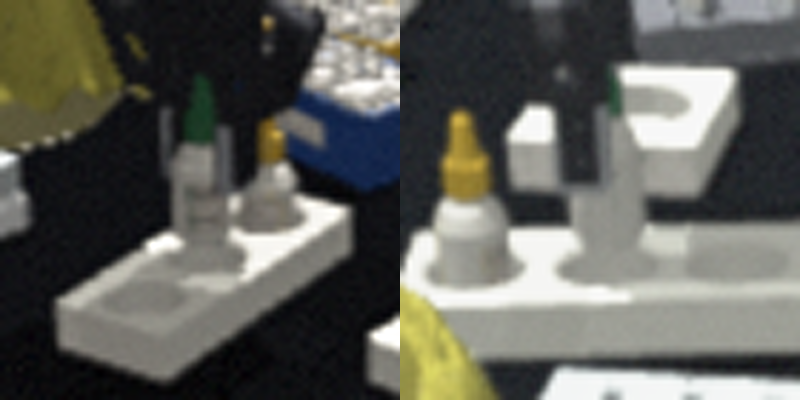

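Request:
{"api": "play_rows", "payload": {"linear": [[0,0,-0.015],[0,0,-0.01],[0,0,-0.006],[0,0,-0.002],[0,0,0]], "turn": [0,0,0,0,0]}}

```text
time: 14.98
tool_pos: [0.6451, 0.0807, 0.0307]
tool_rot: [0.0, -0.001, 1.0, -0.0]
contact_force: [-7.7, -0.4, 17.3]
gripper_width: 0.309
grasp_force: 60.9
```

Request:
{"api": "play_rows", "payload": {"linear": [[-0.002,0,0.002],[0,0,0]], "turn": [0,0]}}

```text
time: 15.22
tool_pos: [0.6436, 0.0807, 0.0308]
tool_rot: [0.002, -0.001, 1.0, 0.0]
contact_force: [-0.1, -0.8, 6.8]
gripper_width: 0.305
grasp_force: 59.9
```

Request:
{"api": "play_rows", "payload": {"linear": [[0,0,0],[0,0,0],[0,0,0]], "turn": [0,0,0], "hand": 0.05}}

```text
time: 15.6
tool_pos: [0.6416, 0.0807, 0.0284]
tool_rot: [-0.001, -0.001, 1.0, 0.0]
contact_force: [-1.0, -1.0, 0.8]
gripper_width: 0.584
grasp_force: 0.0
```

Request:
{"api": "play_rows", "payload": {"linear": [[0,0,0.03],[0,0,0.05],[0,0,0.05],[-0.03,0.03,0.03],[-0.04,0.04,0],[-0.04,0.04,0],[-0.04,0.04,0],[-0.04,0.03,0]], "turn": [0,0,0,0,0,0,0,0], "hand": 0.06}}

```text
time: 16.6
tool_pos: [0.4506, 0.2618, 0.189]
tool_rot: [-0.0, -0.001, 1.0, 0.0]
contact_force: [-0.0, 0.7, 0.2]
gripper_width: 0.701
grasp_force: 0.0
```

Run:
```python
from h import *
pair("c8.png",[.642,.08,.05])
im=look("w8.png",["dropper_a_center","bottle_center","marker_center"],[.035,.05,.006])
```

```text
[0.44889657 0.26283237 0.18868439] [ 1.04204482  0.31461842 -0.55371271]
t 16.7 tcp [0.4489 0.2628 0.1887] yaw_y 90.4 w 0.703 j [ 0.39 -0.17  1.9   0.    1.41 -1.19]
dropper_a_center 0.81 [318. 138.] loc@z [0.4124 0.2631] rectc [0.4131 0.2626] corners [[np.float64(0.398), np.float64(0.249)], [np.float64(0.398), np.float64(0.276)], [np.float64(0.428), np.float64(0.277)], [np.float64(0.428), np.float64(0.249)]]
bottle_center 0.79 [158. 193.] loc@z [0.4588 0.127 ] rectc [0.4586 0.1279] corners [[np.float64(0.455), np.float64(0.079)], [np.float64(0.417), np.float64(0.159)], [np.float64(0.462), np.float64(0.177)], [np.float64(0.504), np.float64(0.094)]]
marker_center 0.56 [ 44. 207.] loc@z [ 0.4869 -0.01  ] rectc [ 0.4868 -0.0131] corners [[np.float64(0.484), np.float64(-0.055)], [np.float64(0.472), np.float64(-0.05)], [np.float64(0.49), np.float64(0.03)], [np.float64(0.502), np.float64(0.025)]]
```

View pics/c8.png

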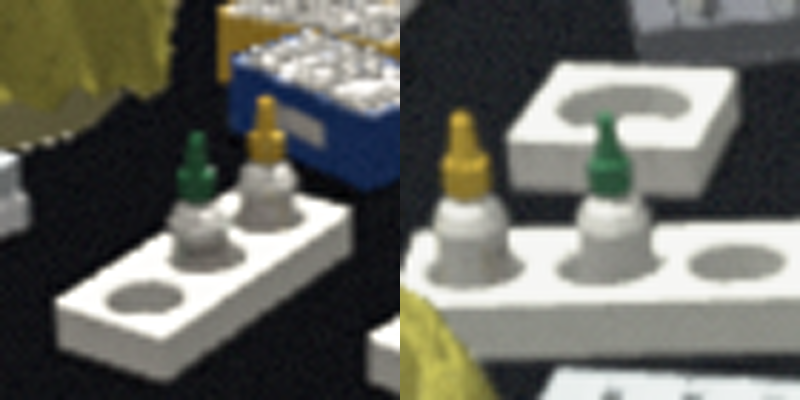

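Request:
{"api": "play_rows", "payload": {"linear": [[-0.036,0,0],[0,0,-0.05],[0,0,-0.05],[0,0,-0.04],[0,0,-0.018],[0,0,-0.006],[0,0,0]], "turn": [0,0,0,0,0,0,0]}}

```text
time: 17.77
tool_pos: [0.4175, 0.2609, 0.0264]
tool_rot: [0.001, -0.001, 1.0, 0.0]
contact_force: [0.8, 0.3, -0.3]
gripper_width: 0.706
grasp_force: 0.0
```

Run:
```python
from h import *
pair("c9.png",[.414,.263,.04])
```

```text
[0.41778397 0.26120983 0.0270934 ] [0.23689196 0.40321809 0.61172589]
```

View pics/c9.png

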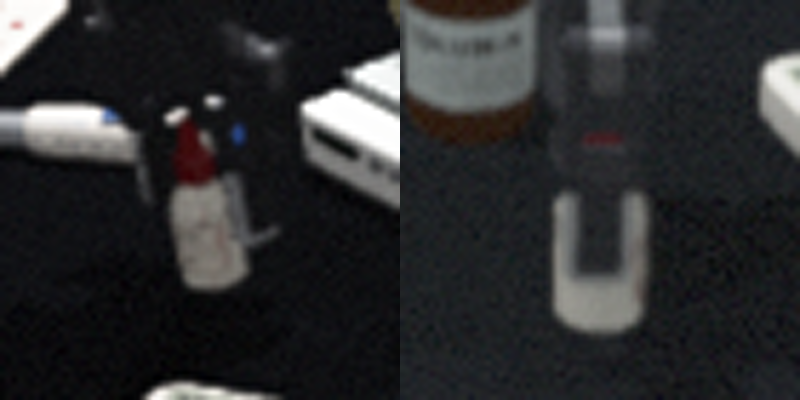

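Request:
{"api": "play_rows", "payload": {"linear": [[0,0,0],[0,0,0],[0,0,0],[0,0,0]], "turn": [0,0,0,0], "hand": 0}}

```text
time: 18.38
tool_pos: [0.4171, 0.2611, 0.0265]
tool_rot: [0.001, -0.001, 1.0, 0.0]
contact_force: [-0.5, 0.4, 6.3]
gripper_width: 0.309
grasp_force: 59.1
```

Request:
{"api": "play_rows", "payload": {"linear": [[0,0,0.02],[0,0,0.05],[0,0,0.05],[0.02,-0.02,0.03],[0.04,-0.04,0],[0.04,-0.04,0],[0.04,-0.04,0],[0.033,-0.044,0]], "turn": [0,0,0,0,0,0,0,0]}}

```text
time: 19.38
tool_pos: [0.5901, 0.0752, 0.1747]
tool_rot: [-0.0, -0.001, 1.0, 0.0]
contact_force: [0.3, 0.9, -0.2]
gripper_width: 0.305
grasp_force: 59.2
```

Request:
{"api": "play_rows", "payload": {"linear": [[0,0,0],[0,0,0]], "turn": [0,0]}}

```text
time: 19.62
tool_pos: [0.5886, 0.0768, 0.1745]
tool_rot: [-0.001, -0.001, 1.0, 0.0]
contact_force: [-0.3, 0.7, -0.3]
gripper_width: 0.307
grasp_force: 59.3
```

Request:
{"api": "play_rows", "payload": {"linear": [[0.001,0,-0.05],[0,0,-0.05],[0,0,-0.02],[0,0,-0.01],[0,0,-0.007],[0,0,-0.004],[0,0,0]], "turn": [0,0,0,0,0,0,0]}}

```text
time: 20.5
tool_pos: [0.5909, 0.0766, 0.0352]
tool_rot: [0.001, -0.001, 1.0, 0.0]
contact_force: [0.1, -0.6, -0.7]
gripper_width: 0.31
grasp_force: 59.3
```

Request:
{"api": "play_rows", "payload": {"linear": [[0,0,-0.003],[0,0,-0.002],[0,0,0]], "turn": [0,0,0]}}

```text
time: 20.88
tool_pos: [0.591, 0.0766, 0.0305]
tool_rot: [0.001, -0.001, 1.0, -0.0]
contact_force: [-1.8, -0.0, 4.8]
gripper_width: 0.307
grasp_force: 59.8
```

Request:
{"api": "play_rows", "payload": {"linear": [[0,0,0],[0,0,0],[0,0,0]], "turn": [0,0,0], "hand": 0.05}}

```text
time: 21.25
tool_pos: [0.59, 0.0767, 0.0289]
tool_rot: [-0.0, -0.001, 1.0, 0.0]
contact_force: [0.4, -0.8, -0.2]
gripper_width: 0.584
grasp_force: 0.0
```

Request:
{"api": "play_rows", "payload": {"linear": [[0,0,0.03],[0,0,0.05],[0,0,0.06],[-0.024,0.012,0.02],[-0.04,0.018,0],[-0.04,0.018,0],[-0.03,0.006,0],[0,0,0]], "turn": [0,0,0,0,0,0,0,0], "hand": 0.084}}

```text
time: 22.25
tool_pos: [0.4548, 0.1311, 0.189]
tool_rot: [0.0, -0.002, 1.0, 0.0]
contact_force: [0.7, -1.1, -0.3]
gripper_width: 0.989
grasp_force: 0.0
```

Run:
```python
from h import *
im=look("w10.png",["bottle_center"],[.05])
pair("c10.png",[.6,.08,.04])
```

```text
t 22.25 tcp [0.4548 0.1311 0.189 ] yaw_y 90.2 w 0.989 j [ 0.12 -0.29  2.    0.    1.43 -1.45]
bottle_center 0.93 [312. 186.] loc@z [0.4579 0.127 ] rectc [0.4573 0.1309] corners [[np.float64(0.473), np.float64(0.094)], [np.float64(0.42), np.float64(0.121)], [np.float64(0.442), np.float64(0.166)], [np.float64(0.498), np.float64(0.141)]]
[0.45699813 0.13040616 0.18944699] [ 0.29272963 -0.18442994  0.53656389]
```

View pics/c10.png

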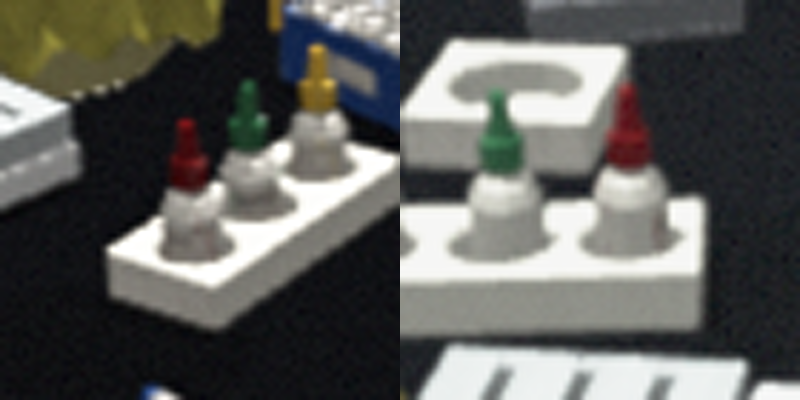

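Request:
{"api": "play_rows", "payload": {"linear": [[0.001,-0.001,-0.05],[0,0,-0.05],[0,0,-0.03],[0,0,-0.018],[0,0,-0.007],[0,0,0]], "turn": [0,0,0,0,0,0]}}

```text
time: 23.2
tool_pos: [0.458, 0.1297, 0.0349]
tool_rot: [0.0, -0.001, 1.0, 0.0]
contact_force: [-0.4, -0.1, -0.0]
gripper_width: 0.986
grasp_force: 0.0
```

Request:
{"api": "play_rows", "payload": {"linear": [[0,0,0],[0,0,0],[0,0,0],[0,0,0],[0,0,0]], "turn": [0,0,0,0,0], "hand": 0}}

```text
time: 23.82
tool_pos: [0.4585, 0.1299, 0.0358]
tool_rot: [0.001, -0.001, 1.0, 0.0]
contact_force: [-1.3, -0.5, 6.1]
gripper_width: 0.535
grasp_force: 62.0
```

Run:
```python
from h import *
pair("c11.png",[.457,.13,.05])
```

```text
[0.45842006 0.12989302 0.03577838] [-0.62060347  0.43183911  6.05790654]
```

View pics/c11.png

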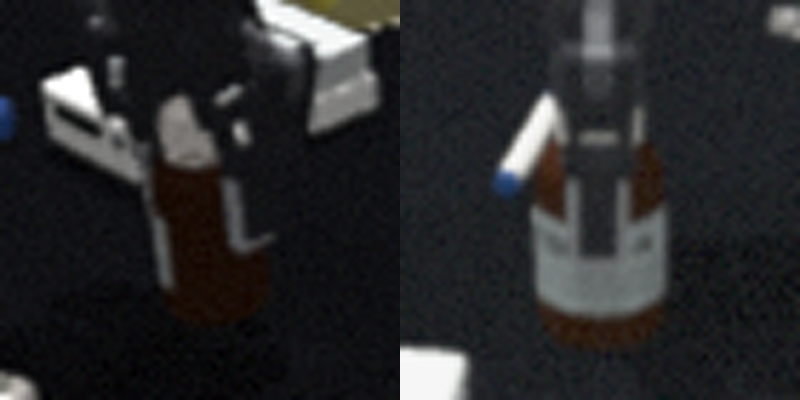

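Request:
{"api": "play_rows", "payload": {"linear": [[0,0,0.02],[0,0,0.05],[0,0,0.05],[0.01,-0.011,0.04],[0.043,-0.044,0],[0.043,-0.044,0],[0.043,-0.044,0],[0.043,-0.044,0]], "turn": [0,0,0,0,0,0,0,0]}}

```text
time: 24.92
tool_pos: [0.64, -0.0588, 0.1935]
tool_rot: [-0.0, -0.001, 1.0, 0.0]
contact_force: [0.6, 1.2, -1.8]
gripper_width: 0.535
grasp_force: 61.7
```

Request:
{"api": "play_rows", "payload": {"linear": [[0.018,-0.02,0],[0,0,0],[0,0,0]], "turn": [0,0,0]}}

```text
time: 25.3
tool_pos: [0.6565, -0.0768, 0.1935]
tool_rot: [-0.001, -0.001, 1.0, 0.0]
contact_force: [0.0, 0.4, -2.1]
gripper_width: 0.533
grasp_force: 61.8
```

Run:
```python
from h import *
look("w12.png",["bottle_stand","bottle_center"],[.024,.19])
```

```text
t 25.3 tcp [ 0.6565 -0.0768  0.1935] yaw_y 90.1 w 0.533 j [-0.23  0.16  1.56  0.    1.42 -1.8 ]
bottle_stand 0.56 [312. 164.] loc@z [ 0.6466 -0.0815] rectc [ 0.6549 -0.0788] corners [[np.float64(0.696), np.float64(-0.127)], [np.float64(0.61), np.float64(-0.117)], [np.float64(0.617), np.float64(-0.034)], [np.float64(0.703), np.float64(-0.037)]]
bottle_center 0.79 [315. 283.] loc@z [ 0.6707 -0.0778] rectc [ 0.6672 -0.0773] corners [[np.float64(0.624), np.float64(-0.105)], [np.float64(0.624), np.float64(-0.05)], [np.float64(0.719), np.float64(-0.045)], [np.float64(0.719), np.float64(-0.109)]]
```

Request:
{"api": "play_rows", "payload": {"linear": [[0.001,-0.001,-0.05],[0,0,-0.05],[0,0,-0.02],[0,0,-0.012],[0,0,-0.01],[0,0,-0.005],[0,0,0]], "turn": [0,0,0,0,0,0,0]}}

```text
time: 26.32
tool_pos: [0.6587, -0.0785, 0.0479]
tool_rot: [0.0, -0.001, 1.0, -0.0]
contact_force: [-0.0, -0.5, -1.6]
gripper_width: 0.526
grasp_force: 61.8
```

Request:
{"api": "play_rows", "payload": {"linear": [[0,0,-0.004],[0,0,-0.002],[0,0,-0.002],[0,0,0]], "turn": [0,0,0,0]}}

```text
time: 26.82
tool_pos: [0.6585, -0.0784, 0.0399]
tool_rot: [0.0, -0.001, 1.0, -0.0]
contact_force: [-1.6, 0.5, 1.6]
gripper_width: 0.53
grasp_force: 62.0
```

Request:
{"api": "play_rows", "payload": {"linear": [[0,0,0],[0,0,0],[0,0,0]], "turn": [0,0,0], "hand": 0.075}}

```text
time: 27.2
tool_pos: [0.6583, -0.0784, 0.0393]
tool_rot: [0.0, -0.001, 1.0, -0.0]
contact_force: [0.2, 0.4, -0.1]
gripper_width: 0.88
grasp_force: 0.0
```

Request:
{"api": "play_rows", "payload": {"linear": [[0,0,0.03],[0,0,0.05],[0,0,0.05],[0,0,0.02],[-0.03,0.006,0],[-0.03,0.006,0],[-0.03,0.006,0],[-0.03,0.006,0]], "turn": [0,0,0,-10.6,-10.6,-10.6,-10.6,-10.6]}}

```text
time: 28.2
tool_pos: [0.5373, -0.0542, 0.1893]
tool_rot: [0.0, 0.448, 0.894, 0.0]
contact_force: [-0.3, -0.1, -0.1]
gripper_width: 0.88
grasp_force: 0.0
```

Request:
{"api": "play_rows", "payload": {"linear": [[-0.02,0.005,0],[-0.02,0.005,0],[-0.016,0.003,0],[0,0,0],[0,0,0],[0,0,0]], "turn": [-10.6,-10.6,-10.6,-10.6,-7.2,0], "hand": 0.04}}

```text
time: 28.95
tool_pos: [0.4822, -0.0413, 0.1894]
tool_rot: [0.0, 0.779, 0.626, 0.0]
contact_force: [0.2, -1.2, 0.0]
gripper_width: 0.472
grasp_force: 0.0
```

Run:
```python
from h import *
look("w13.png",["marker_center"],[.008])
for n in("scene","side"):
  grab_frame(n)
  for t,z in (("bottle_center",.055),("marker_center",.006)):
    for r in trace(n,t)[:2]:
      ys,xs=np.nonzero(r["region"]); print(n,t,round(r["p"],2),np.round(r["location"]),atz(n,r["location"],z)[:2].round(3),xs.min(),xs.max(),ys.min(),ys.max())
print("expect bottle top/centre scene",proj("scene",[.658,-.078,.103]),proj("side",[.658,-.078,.103]))
```

```text
t 28.95 tcp [ 0.4822 -0.0413  0.1894] yaw_y -12.4 w 0.472 j [-0.24 -0.27  1.98 -0.    1.43 -0.02]
marker_center 0.85 [314. 164.] loc@z [ 0.4818 -0.0344] rectc [ 0.4827 -0.0367] corners [[np.float64(0.462), np.float64(-0.103)], [np.float64(0.492), np.float64(0.025)], [np.float64(0.502), np.float64(0.022)], [np.float64(0.473), np.float64(-0.105)]]
marker_center 0.41 [447.  20.] loc@z [0.6199 0.0633] rectc [0.6447 0.0506] corners [[np.float64(0.56), np.float64(0.092)], [np.float64(0.733), np.float64(0.054)], [np.float64(0.733), np.float64(0.007)], [np.float64(0.552), np.float64(0.047)]]
scene bottle_center 0.78 [353. 189.] [ 0.648 -0.081] 345 363 170 203
scene bottle_center 0.42 [359. 206.] [ 0.581 -0.142] 332 376 193 215
scene marker_center 0.46 [298. 230.] [ 0.471 -0.039] 283 318 216 241
side bottle_center 0.83 [264. 214.] [ 0.658 -0.076] 254 273 194 229
side marker_center 0.4 [330. 242.] [ 0.488 -0.014] 324 339 227 250
expect bottle top/centre scene [354.91033722 170.73512636] [262.87507757 196.07656224]
```

Request:
{"api": "play_rows", "payload": {"linear": [[0,0.001,-0.05],[0,0,-0.05],[0,0,-0.04],[0,0,-0.025],[0,0,-0.01],[0,0,-0.004],[0,0,0]], "turn": [-0.7,0,0,0,0,0,0]}}

```text
time: 30.22
tool_pos: [0.4831, -0.0405, 0.0112]
tool_rot: [0.001, 0.784, 0.621, 0.0]
contact_force: [-0.8, -0.8, 0.4]
gripper_width: 0.466
grasp_force: 0.0
```

Request:
{"api": "play_rows", "payload": {"linear": [[0,0,-0.004],[0,0,-0.003],[0,0,0]], "turn": [0,0,0]}}

```text
time: 30.6
tool_pos: [0.4821, -0.0403, 0.0032]
tool_rot: [-0.0, 0.784, 0.621, -0.0]
contact_force: [-0.9, 0.2, -0.8]
gripper_width: 0.467
grasp_force: 0.0
```

Request:
{"api": "play_rows", "payload": {"linear": [[0,0,0],[0,0,0],[0,0,0],[0,0,0]], "turn": [0,0,0,0], "hand": 0}}

```text
time: 31.1
tool_pos: [0.4826, -0.0404, 0.0036]
tool_rot: [0.0, 0.784, 0.621, 0.0]
contact_force: [0.4, 0.1, 1.9]
gripper_width: 0.085
grasp_force: 58.9
```

Request:
{"api": "play_rows", "payload": {"linear": [[0,0,0.02],[0,0,0.06],[0,0,0.06],[0.008,-0.05,0.01],[0.008,-0.05,0],[0.008,-0.05,0],[0.008,-0.05,0],[0.008,-0.05,0]], "turn": [0,0,0,-9.6,-9.6,-9.6,-9.6,-9.6]}}

```text
time: 32.1
tool_pos: [0.5221, -0.2919, 0.1529]
tool_rot: [-0.0, 0.969, 0.246, -0.0]
contact_force: [0.7, 0.4, 0.2]
gripper_width: 0.086
grasp_force: 58.8
```

Request:
{"api": "play_rows", "payload": {"linear": [[0.008,-0.049,0],[0.008,-0.049,0],[0,0,0],[0,0,0]], "turn": [-9.6,-9.6,0,0]}}

```text
time: 32.6
tool_pos: [0.5379, -0.3877, 0.1525]
tool_rot: [-0.001, 0.996, 0.084, -0.0]
contact_force: [1.0, -0.2, -0.2]
gripper_width: 0.085
grasp_force: 58.8
```

Run:
```python
from h import *
look("w14.png",["pen_tray","marker_center"],[.01,.152])
for n in("scene","side"):
  grab_frame(n)
  for r in trace(n,"pen_tray")[:1]:
    cs=cv2.approxPolyDP(cv2.convexHull(np.argwhere(r["region"])[:,::-1].astype(np.int32)),4,True)[:,0]
    P=np.array([atz(n,c,.008)[:2] for c in cs]); print(n,r["p"],P.round(3).tolist(),P.mean(0))
```

```text
t 32.6 tcp [ 0.5379 -0.3877  0.1525] yaw_y -80.4 w 0.085 j [-0.74  0.2   1.59  0.    1.36  0.67]
pen_tray 0.62 [301. 156.] loc@z [ 0.5585 -0.3718] rectc [ 0.5522 -0.3856] corners [[np.float64(0.614), np.float64(-0.337)], [np.float64(0.627), np.float64(-0.409)], [np.float64(0.48), np.float64(-0.442)], [np.float64(0.465), np.float64(-0.359)]]
marker_center 0.84 [318. 221.] loc@z [ 0.5569 -0.3859] rectc [ 0.5481 -0.3874] corners [[np.float64(0.478), np.float64(-0.393)], [np.float64(0.602), np.float64(-0.373)], [np.float64(0.604), np.float64(-0.383)], [np.float64(0.48), np.float64(-0.405)]]
scene 0.58 [[0.622, -0.406], [0.458, -0.435], [0.446, -0.368], [0.608, -0.336]] [ 0.53368481 -0.38621938]
side 0.55 [[0.458, -0.359], [0.59, -0.324], [0.62, -0.42], [0.474, -0.437]] [ 0.53559862 -0.38487919]
```

Request:
{"api": "play_rows", "payload": {"linear": [[-0.002,0,-0.05],[0,0,-0.05],[0,0,-0.025],[0,0,-0.01],[0,0,-0.004],[0,0,0],[0,0,0]], "turn": [0,0,0,0,0,0,0]}}

```text
time: 33.83
tool_pos: [0.5371, -0.3891, 0.016]
tool_rot: [0.001, 0.996, 0.084, 0.001]
contact_force: [-0.4, 0.9, -0.5]
gripper_width: 0.086
grasp_force: 58.8
```

Request:
{"api": "play_rows", "payload": {"linear": [[0,0,-0.004],[0,0,-0.003],[0,0,-0.002],[0,0,0]], "turn": [0,0,0,0]}}

```text
time: 34.33
tool_pos: [0.5363, -0.3884, 0.0066]
tool_rot: [-0.0, 0.996, 0.084, -0.0]
contact_force: [-3.5, 1.9, 7.7]
gripper_width: 0.091
grasp_force: 59.8
```

Request:
{"api": "play_rows", "payload": {"linear": [[0,0,0.001],[0,0,0],[0,0,0]], "turn": [0,0,0], "hand": 0.025}}

```text
time: 34.7
tool_pos: [0.5361, -0.3882, 0.006]
tool_rot: [-0.0, 0.997, 0.084, -0.0]
contact_force: [0.5, 0.7, -0.5]
gripper_width: 0.29
grasp_force: 0.0
```

Request:
{"api": "play_rows", "payload": {"linear": [[0,0,0.02],[0,0,0.05],[0,0,0.06],[-0.02,0.02,0.05],[0,0,0],[0,0,0]], "turn": [0,0,0,0,0,0]}}

```text
time: 35.45
tool_pos: [0.5163, -0.3683, 0.1874]
tool_rot: [0.001, 0.996, 0.084, 0.0]
contact_force: [-0.8, -0.1, -0.6]
gripper_width: 0.292
grasp_force: 0.0
```

Run:
```python
from h import *
im=look("w15.png",["pen_tray","marker_center"],[.01,.009])
for n in("scene","side"):
  grab_frame(n)
  for t,z in (("marker_center",.009),("gel_card_center",.04),("bottle_center",.055),("dropper_a_center",.045)):
    for r in trace(n,t)[:3]: print(n,t,round(r["p"],2),np.round(r["location"]),atz(n,r["location"],z)[:2].round(3))
```

```text
t 35.45 tcp [ 0.5163 -0.3683  0.1874] yaw_y -80.4 w 0.292 j [-0.74  0.1   1.63 -0.    1.4   0.67]
pen_tray 0.75 [334. 143.] loc@z [ 0.5479 -0.3809] rectc [ 0.5463 -0.3874] corners [[np.float64(0.615), np.float64(-0.337)], [np.float64(0.627), np.float64(-0.41)], [np.float64(0.467), np.float64(-0.446)], [np.float64(0.452), np.float64(-0.362)]]
marker_center 0.73 [341. 149.] loc@z [ 0.5432 -0.3887] rectc [ 0.5402 -0.3889] corners [[np.float64(0.471), np.float64(-0.395)], [np.float64(0.6), np.float64(-0.373)], [np.float64(0.602), np.float64(-0.383)], [np.float64(0.473), np.float64(-0.407)]]
scene marker_center 0.7 [443. 275.] [ 0.515 -0.387]
scene bottle_center 0.57 [354. 188.] [ 0.656 -0.078]
scene bottle_center 0.17 [292. 188.] [0.559 0.052]
scene bottle_center 0.16 [308. 189.] [0.58  0.014]
scene dropper_a_center 0.51 [291. 184.] [0.588 0.082]
side marker_center 0.7 [316. 192.] [ 0.541 -0.374]
side bottle_center 0.63 [263. 216.] [ 0.66  -0.064]
side dropper_a_center 0.59 [285. 246.] [0.588 0.088]
```

Run:
```python
from h import *
job_done()
```

```text
the job is handed in; nothing more can be done
```

I cleared the station in the order asked and handed the job in at about 36 s. Camera pictures show the card and droppers in place; detector positions put the brown bottle upright in its stand and the pen inside the tray, but I had no picture views left to see those two directly.

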